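# Turn the solar lantern panel-up and stow it in the bamboo caddy

## Task

The orange hexagonal solar lantern was left on the cabinet with its solar panel turned down. Roll it over until the dark-blue solar flat faces straight up, set it gently (no dropping) on the floor of the bamboo caddy with the panel still up so that it charges there, and slide the caddy's front door fully down so that it cannot roll out. Leave the remotes, glass, tin, plant and coasters where they are.

Things in the scene. Friction and masses are not known exactly. Their poses are not given: they have to be found in the camera images.
- lantern: Hexagonal prism, orange with black end caps, 160 mm long, 56 mm across flats, 64.7 mm across corners, about 0.32 kg. Origin at its centre, 28 mm above what it lies on; x along its length; z = outward normal of the dark-blue solar flat (up when done). Starts on the cabinet top at any heading, solar flat on a lower sloping side (z 120 degrees from up): two flats to roll.
- solar (a point): Centre of the lantern's solar flat (dark-blue cells with silver grid lines), 28 mm from the lantern's centre along its z. The flat across from it has a cream-white lamp window, at the start on the upper sloping side; the other four flats are plain orange.
- caddy: Fixed open-topped bamboo caddy, 190 mm front to back (its x), 226 mm wide (its y). Origin under its centre, on the cabinet top; front (-x) faces the robot, up to 0.3 rad askew. Floor 10 mm thick; back and side walls 85 mm high, 10 mm thick. Two grooved posts at the front corners (x -95 to -72, inner faces at y +-99) stand 164 mm high.
- caddy_in (a point): Centre of the caddy's inner floor, 10 mm above the cabinet top, 6 mm behind (+x of) the caddy's origin. The clear floor is 206 mm wide (along y) and 157 mm deep (along x), between the rear faces of the posts and the back wall.
- door (a joint): Lift of the caddy's front door (m): 0 = fully down on the floor, shut; up to 0.072. A bamboo panel 212 mm wide, 74 mm high, 8 mm thick, sliding vertically in the posts' grooves in the plane x = -83.5 mm of the caddy. It starts 35 to 68 mm up and stays where left: about 3 N pushes it down, 7.5 N lifts it. Shut, its top edge is 84 mm above the cabinet top.
- door_handle (a point): Middle of the door's dark steel bar handle: a level bar 90 mm long along the caddy's y, 35 mm out from the door's front face (caddy x -122.5 mm, y 0), 62 mm above the cabinet top when shut, 22 mm below the panel's top edge. Moves with the door; can be pinched or pressed down from above.
- remote_silver: Silver aluminium remote, 165 x 44 x 10 mm, lying flat, x along its length; origin under its centre. Not to be disturbed.
- remote_black: Matte black soundbar remote, 150 x 40 x 18 mm, lying flat, x along its length; origin under its centre. Not to be disturbed.
- tealight: Empty clear glass tealight holder, 72 mm across, 62 mm high; origin under its centre. Not to be disturbed.
- tin: Stainless steel tin with screw-top lid, 60 mm across, 58 mm high; origin under its centre. Not to be disturbed.
- succulent: Succulent in a white ceramic pot, 92 mm across, about 115 mm high; origin under its centre. Not to be disturbed.
- coasters: Stack of four round coasters, 100 mm across, 24 mm high; origin under its centre. Not to be disturbed.

How it is judged:
At the end, for the whole second after the job is handed in: The lantern lies released and still on the caddy's floor (centre inside the walls, 38 mm above the cabinet top within 5 mm), its solar flat facing up within 0.12 rad, and the door is down to within 5 mm (angle between lantern's own z axis and vertical below 0.12 rad and x of lantern in the frame of caddy between -0.06 and 0.065 m and y of lantern in the frame of caddy between -0.09 and 0.09 m and z of lantern in the frame of caddy between 0.033 and 0.043 m and value of joint door below 0.005 m and linear speed of lantern below 0.02 m/s and contact force between lantern and the fingers below 0.1 N); the robot touches nothing.
It fails at once if the lantern is dropped or thrown: moves faster than 0.7 m/s (a fall of some 25 mm) while the fingers do not touch it (contact force between lantern and the fingers below 0.05 N and linear speed of lantern above 0.7 m/s).
It fails at once if a bystander (remote, glass, tin, plant or coasters) is moved by more than 30 mm (distance of any of remote_silver, remote_black, tealight, tin, succulent, coasters from where it was at the start of the episode above 0.03 m).
It fails at once if the glass, the tin or the plant is tipped (angle between any of tealight, tin, succulent's own z axis and vertical above 0.4 rad).
It also fails if it takes over 64 s, if anything falls off the work surface, if the arm or the gripper's body presses on something with over 40 N, if the wrist force passes 120 N, or if a joint passes its speed limit or range.

## Robot

A 6-joint arm with a two-finger parallel gripper is mounted at the origin on the work surface. World frame = base frame: x ahead of the robot, y to its left, z up, the work surface at z = 0. Lengths are in m, angles in rad, forces in N, time in s.
With the tool pointing down it reaches from about 0.375 to 0.975 m from the base axis. Payload 3.8 kg.
Tool frame: the origin (TCP) lies at the very end of the fingers, on their centre line; the grasp point (between the pads) lies bot.hold_point_z behind it (bot.hold_point_z is the distance from the TCP to the grasp point, in m); z points along the fingers, y is the line along which they close (so a half turn about z gives the same grasp; the last joint's range is limited). The gripper opens to 85 mm and grips with 20 to 120 N. Pads are 22 mm wide; open, the fingers measure 114 mm over their backs; the gripper's body (76 mm by 85 mm) begins 54 mm behind the grasp point. The pads swing forward as they close: fully open they stand 13 mm farther back than shut.
Start: joints at [-1.264, 0.264, 1.604, -0, 1.274, -0.037], TCP at [0.228, -0.635, 0.231] pointing down, gripper open.
Joint ranges: [-2.63, 2.63], [-0.94, 2.18], [0.31, 2.57], [-1.31, 4.45], [0, 2.66], [-2.55, 2.55]. Speed limits (rad/s): [2.57, 2.57, 3.14, 3.14, 3.14, 3.14].

## Interface

Orientations are given as a rotation vector (axis times angle).
In Python, from workcell import bot gives the robot as it stands.
- The arm moves only by the shell command python3 jog.py 'ROWS' [OPENING] [FORCE]. ROWS is a JSON list of rows, 1 to 5 of them, each of 4 numbers: dx, dy, dz in m, then a turn about the tool's z in rad; each row shifts and turns the commanded pose from where the row before left it, along the tool's axes as they then stand; what a row does not reach is not made up. A row lasts 1/8 s, in which the tool goes at most 0.0625 m and 0.188 rad, less where a joint would pass 70% of its speed; a pose out of reach is approached as far as the arm can. OPENING is the opening from 0.0 (shut) to 1.0 (fully open), set as the command begins (- or left out keeps the last). The fingers move at their own pace and stop on an object; FORCE is the grip in N (left out, the last holds). Time passes only in rows, so rows that do not move let the fingers close. It prints the time, the measured TCP pose, the force, the opening and the grip force at its end.
- bot.read_state(): the state, without advancing time (a new reading comes with each control period).
- bot.read_camera(name): name is "side" or "top"; returns the picture (420x560x3 uint8, red, green, blue); there is no depth.
- bot.camera_info(name): a dict with "intrinsics" (3x3 intrinsics, pixels), "extrinsics" (4x4, takes a point from camera to world coordinates). Camera axes: x right, y down, z forward; pixel columns grow to the right and rows downward; lengths in m; the calibration is good to about 2 mm. A picture is of the moment at which its call begins. camera_info takes no time and is no camera call.
- bot.finish_job(): hands the job in; it is judged then, once.
The state is a dict: "time": time; "q": joint angles; "joint_vel": joint speeds; "joint_torque": joint torques, N m; "tool_pos": TCP position; "tcp_rot": TCP orientation; "wrist_force": force on the tool from outside, world axes, zero at the start; "torque": the same for the moment, N m; "width": opening from 0.0 (shut) to 1.0 (fully open); "grip_force": force on a finger pad.
Only numpy, scipy, OpenCV 4.12 (cv2) and the standard library are available. Lean on these libraries where they do the work, as an engineer would, in place of code of your own. Each camera call takes 0.05 s, during which the arm holds its last target. There are 200 camera calls.

## Working session

There is one attempt and no reset: what is moved stays moved. The work goes in short steps, Python scripts to look and compute and a shell command to move; the robot and the scene stay as the last step left them, time stands still between calls to the robot, and variables do not carry over. Pictures are saved under pics/ and viewed, at most 10 in all, crops included, and the job is handed in when it is done.

```bash
ls; mkdir -p pics; python3 - <<'E'
from workcell import bot
import cv2,numpy as np
for n in("side","top"):
    im=bot.read_camera(n); cv2.imwrite(f"pics/{n}0.png",im[:,:,::-1])
    c=bot.camera_info(n); print(n,np.round(c["intrinsics"],1).tolist(),np.round(c["extrinsics"],3).tolist())
s=bot.read_state(); print(s, bot.hold_point_z)
E
```

```text
jog.py
pics
workcell.py
side [[381.0, 0.0, 275.7], [0.0, 381.0, 205.5], [0.0, 0.0, 1.0]] [[0.997, -0.065, 0.05, 0.538], [-0.081, -0.713, 0.697, -0.741], [-0.01, -0.698, -0.716, 0.801], [0.0, 0.0, 0.0, 1.0]]
top [[484.1, 0.0, 276.5], [0.0, 484.1, 207.9], [0.0, 0.0, 1.0]] [[0.02, -0.979, 0.201, 0.32], [-1.0, -0.019, 0.008, -0.012], [-0.004, -0.201, -0.98, 1.379], [0.0, 0.0, 0.0, 1.0]]
{'time': 0.1, 'q': array([-1.26391945e+00,  2.64667903e-01,  1.60520589e+00, -1.15920706e-05,
        1.27372948e+00, -3.69138011e-02]), 'joint_vel': array([ 0.00028986, -0.0032107 , -0.00373769, -0.00098322,  0.00061224,
        0.00066074]), 'joint_torque': array([-2.88935580e-04, -5.16707468e+01, -3.68589878e+01,  2.84924596e-05,
        6.30832030e-03, -2.07248678e-05]), 'tool_pos': array([ 0.22730293, -0.6348839 ,  0.23011026]), 'tcp_rot': array([-3.09333049e+00, -5.37034341e-01,  4.41981656e-04]), 'wrist_force': array([ 0.72255691, -0.13692841, -0.06650629]), 'torque': array([-0.00825212,  0.00775536, -0.01271087]), 'grip_force': 0.0, 'width': 0.995314096351702} 0.0187
```

View pics/top0.png

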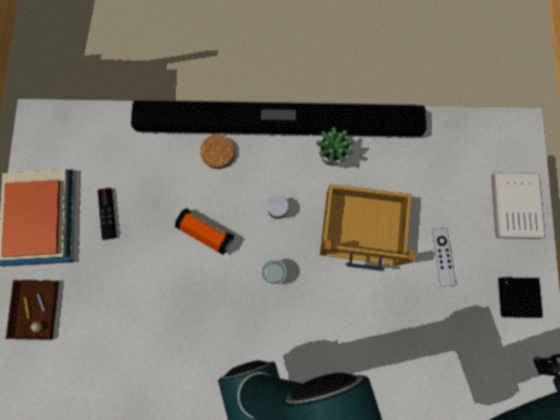

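View pics/side0.png

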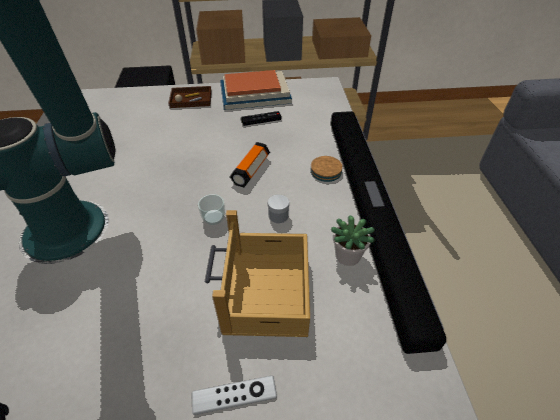

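The top view shows the lantern at about (205,230), the caddy at (368,225) with its handle at (365,263), the glass at (274,272) and the tin at (278,206). The side view shows the lantern at (250,165) and the handle at (213,265). Next I'll measure these points and zoom in on the lantern.

```bash
cat > h.py <<'E'
from workcell import bot
import cv2,numpy as np
def cam(n):
    c=bot.camera_info(n); return np.array(c["intrinsics"]),np.array(c["extrinsics"])
def ray(n,p):
    K,E=cam(n); d=E[:3,:3]@np.linalg.solve(K,[p[0],p[1],1]); return E[:3,3],d/np.linalg.norm(d)
def plane(n,p,z):
    o,d=ray(n,p); return o+d*(z-o[2])/d[2]
def tri(p,q):
    o,d=ray("top",p); o2,d2=ray("side",q)
    t=np.linalg.lstsq(np.c_[d,-d2],o2-o,rcond=None)[0]
    a,b=o+d*t[0],o2+d2*t[1]; return (a+b)/2,np.linalg.norm(a-b)
def orange(im):
    h=cv2.cvtColor(im,cv2.COLOR_RGB2HSV); m=cv2.inRange(h,(5,200,110),(14,255,255))
    n,l,s,c=cv2.connectedComponentsWithStats(m); return l,s,c
E
python3 - <<'E'
from h import *
im={n:cv2.imread(f"pics/{n}0.png")[:,:,::-1].copy() for n in("top","side")}
for n in im:
    l,s,c=orange(im[n])
    for i in range(1,len(s)):
        if s[i,4]>60: 
            pts=np.argwhere(l==i)[:,::-1].astype(np.float32)
            print(n,s[i],c[i].round(1),cv2.minAreaRect(pts))
a=cv2.resize(im["top"][195:265,165:245],(480,420),interpolation=cv2.INTER_CUBIC)
b=cv2.resize(im["side"][135:195,220:280],(320,320),interpolation=cv2.INTER_CUBIC)
o=np.zeros((420,800,3),np.uint8);o[:,:480]=a;o[:320,480:]=b
cv2.imwrite("pics/z1.png",o[:,:,::-1])
a=cv2.resize(im["top"][175:280,310:425],(400,365),interpolation=cv2.INTER_CUBIC)
b=cv2.resize(im["side"][205:340,200:320],(400,450),interpolation=cv2.INTER_CUBIC)
o=np.zeros((450,800,3),np.uint8);o[:365,:400]=a;o[:,400:]=b
cv2.imwrite("pics/z2.png",o[:,:,::-1])
E
```

```text
top [180 214  45  37 756] [201.5 231.5] ((201.57894897460938, 231.257568359375), (45.43202590942383, 17.35871124267578), 29.93151092529297)
side [237 145  27  26 266] [250.  157.5] ((250.08628845214844, 157.5698699951172), (9.28992748260498, 31.42289924621582), 38.990997314453125)
```

View pics/z1.png

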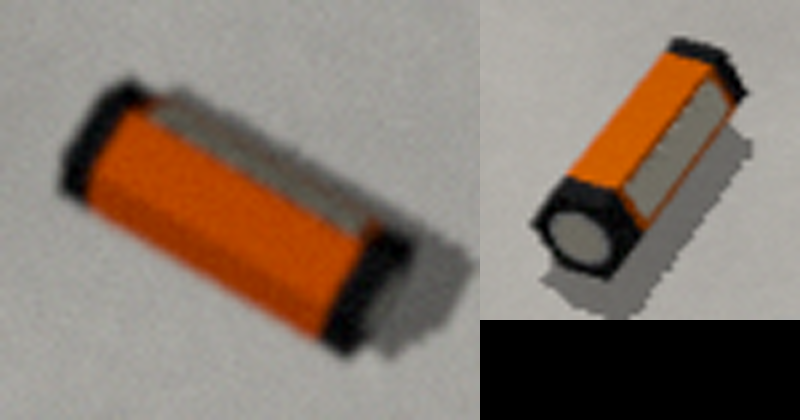

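View pics/z2.png

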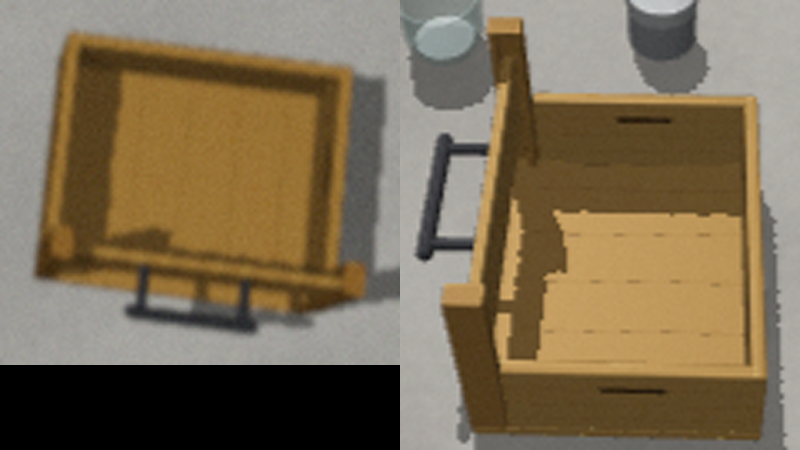

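Zoomed in, the cream window is on the far side of the lantern (up in the top view). It therefore has to roll away from the robot, towards the window. I read the corner pixels off these crops and triangulate them next.

```bash
python3 - <<'E'
from h import *
t1=lambda x,y:(165+x/6-.5,195+y/6-.5); s1=lambda x,y:(220+(x-480)/5.333-.5,135+y/5.333-.5)
t2=lambda x,y:(310+x/3.478-.5,175+y/3.478-.5); s2=lambda x,y:(200+(x-400)/3.333-.5,205+y/3.333-.5)
def P(n,a,b):
    p,e=tri(a,b); print(n,p.round(4),"miss",round(e,4)); return p
c=P("lantern",t1(237,216),s1(639,158))
for A,B in(((60,190),(345,357)),((130,78),(412,240))):
    v=plane("top",t1(*B),.028)-plane("top",t1(*A),.028); print("axis",np.arctan2(v[1],v[0]),np.linalg.norm(v))
for a,b in (((533,222),(670,38)),((607,278),(747,95))):
    v=plane("side",s1(*b),.028)-plane("side",s1(*a),.028); print("axis side",np.arctan2(v[1],v[0]))
bl=P("back+y",t2(70,38),s2(753,98));br=P("back-y",t2(349,70),s2(764,370))
pl=P("post+y",t2(60,240),s2(505,25));pr=P("post-y",t2(353,278),s2(464,293))
h1=P("h+y",t2(132,311),s2(446,142));h2=P("h-y",t2(252,325),s2(426,252))
for a,b in((br,bl),(pr,pl),(h2,h1)):
    v=b-a; print("cy", np.arctan2(v[1],v[0])-np.pi/2,np.linalg.norm(v))
for n,p in(("tin",(278,206)),("glass",(274,272)),("coast",(217,151)),("succ",(335,147))): print(n,plane("top",p,.05).round(3))
print(bot.read_state()["tool_pos"])
E
```

```text
lantern [0.5255 0.2028 0.0287] miss 0.0044
axis -2.075402906335003 0.15749354631520726
axis -2.0717437219523616 0.15626726966429025
axis side 1.0996939707806093
axis side 1.0544320931305273
back+y [ 0.6522 -0.1457  0.0836] miss 0.001
back-y [ 0.6292 -0.3646  0.0876] miss 0.0004
post+y [ 0.4791 -0.1302  0.1628] miss 0.0019
post-y [ 0.4557 -0.3415  0.1636] miss 0.0018
h+y [ 0.4336 -0.1891  0.1121] miss 0.0012
h-y [ 0.4244 -0.2784  0.1141] miss 0.0019
cy -0.10478462280234124 0.2201303119505214
cy -0.11037317496634502 0.21262449189446322
cy -0.10213306305871961 0.08983629510265222
tin [ 0.598 -0.004  0.05 ]
glass [0.414 0.003 0.05 ]
coast [0.756 0.174 0.05 ]
succ [ 0.774 -0.165  0.05 ]
[ 0.22730293 -0.6348839   0.23011026]
```

```bash
cat >> h.py <<'E'
def to(x,y,z,yaw):
    "distance still to go in the tool's axes, and the turn"
    from scipy.spatial.transform import Rotation as R
    s=bot.read_state(); M=R.from_rotvec(s["tcp_rot"]).as_matrix(); w=np.arctan2(M[1,0],M[0,0])
    print("t",round(s["time"],2),"yaw",round(w,3),"tilt",round(M[2,2],4),"pos",s["tool_pos"].round(4),"go",(M.T@(np.array([x,y,z])-s["tool_pos"])).round(4),"turn",round(w-yaw,3),"F",s["wrist_force"].round(1),"w",round(s["width"],3))
E
J="python3 jog.py"
$J '[[0.035,-0.043,0,0],[0.035,-0.043,0,0],[0.035,-0.043,0,0],[0.035,-0.043,0,0],[0.035,-0.043,0,0]]' 1.0
$J '[[0.035,-0.043,0,0],[0.035,-0.043,0,0],[0.035,-0.043,0,0],[0.035,-0.043,0,0],[0.035,-0.043,0,0]]'
$J '[[0.035,-0.043,0,0],[0.035,-0.043,0,0],[0.035,-0.043,0,0],[0.035,-0.043,0,0],[0.035,-0.043,0,0]]'
$J '[[0,0,0,-0.18],[0,0,0.03,-0.18],[0,0,0.03,-0.18],[0,0,0,-0.18],[0,0,0,0]]'
python3 -c "from h import *;to(.5255,.2028,.1,1.066)"
```

```text
time: 0.72
tool_pos: [0.3199, -0.3721, 0.2308]
tcp_rot: [-3.095, -0.537, 0.0]
wrist_force: [-0.2, 0.9, 1.6]
width: 1.006
grip_force: 0.0
time: 1.35
tool_pos: [0.4121, -0.1109, 0.2311]
tcp_rot: [3.095, 0.537, 0.0]
wrist_force: [0.7, 0.2, -0.1]
width: 0.996
grip_force: 0.0
time: 1.98
tool_pos: [0.5044, 0.1505, 0.231]
tcp_rot: [3.095, 0.538, -0.0]
wrist_force: [1.1, 0.1, 1.4]
width: 1.002
grip_force: 0.0
time: 2.6
tool_pos: [0.5038, 0.1486, 0.1704]
tcp_rot: [-2.709, -1.591, 0.003]
wrist_force: [-0.1, -0.2, -0.2]
width: 1.0
grip_force: 0.0
t 2.6 yaw 1.062 tilt -1.0 pos [0.5038 0.1486 0.1704] go [ 0.058  -0.0073  0.0703] turn -0.004 F [-0.1 -0.2 -0.2] w 1.0
```

```bash
J="python3 jog.py"
$J '[[0.058,-0.007,0.02,0],[0,0,0.04,0],[0,0,0.04,0],[0,0,0.035,0],[0,0,0,0]]' |head -2
python3 -c "from h import *;to(.5255,.2028,.035,1.066)"
$J '[[0,0.006,0,0],[0,0.006,0,0],[0,0.006,0,0],[0,0.005,0,0],[0,0.004,0,0]]'
$J '[[0,0.004,0,0],[0,0.003,0,0],[0,0,0,0]]'
python3 - <<'E'
from h import *
to(.5255,.2028,.035,1.066)
im=bot.read_camera("side"); b=cv2.resize(im[120:200,210:300],(450,400),interpolation=cv2.INTER_CUBIC); cv2.imwrite("pics/r1.png",b[:,:,::-1])
E
```

```text
time: 3.22
tool_pos: [0.5237, 0.2019, 0.0335]
t 3.23 yaw 1.061 tilt -1.0 pos [0.5237 0.2019 0.0335] go [ 0.0016  0.0011 -0.0015] turn -0.005 F [-0.3 -0.1  0.5] w 1.0
time: 3.85
tool_pos: [0.549, 0.1908, 0.0376]
tcp_rot: [-2.706, -1.589, 0.003]
wrist_force: [-10.1, 5.9, 16.9]
width: 0.997
grip_force: 9.4
time: 4.22
tool_pos: [0.5539, 0.1883, 0.0403]
tcp_rot: [-2.704, -1.589, 0.006]
wrist_force: [-17.0, 4.2, 28.2]
width: 1.001
grip_force: 15.2
t 4.22 yaw 1.062 tilt -1.0 pos [0.5539 0.1883 0.0403] go [-0.0012 -0.0318  0.0055] turn -0.004 F [-17.    4.2  28.2] w 1.001
```

View pics/r1.png

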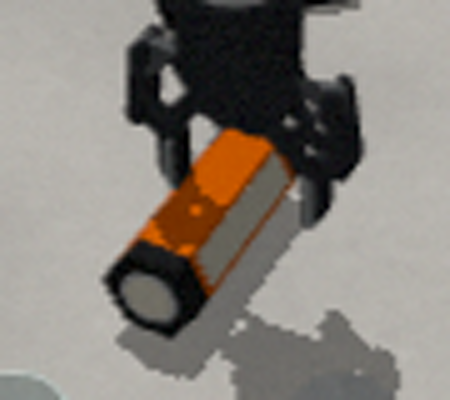

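The gripper jammed: fingertip friction pressed the lantern down at about 28 N and it slid roughly 7 mm without rolling. I'll back off, lower the fingers beside it, touch the side corner with the pad, and carry that corner up along an arc.

```bash
J="python3 jog.py"
$J '[[0,-0.013,0,0],[0,-0.013,0,0],[0,0,0,0]]' |sed -n '2p;4p'
$J '[[0,0,0.015,0],[0,0,0.015,0],[0,0,0,0]]' |sed -n '2p;4p'
$J '[[0,0.003,0,0],[0,0,0,0]]'|sed -n '2p;4p'
$J '[[0,0.003,0,0],[0,0,0,0]]'|sed -n '2p;4p;6p'
$J '[[0,0.002,0,0],[0,0,0,0]]'|sed -n '2p;4p;6p'
python3 -c "from h import *;to(.5255,.2028,.035,1.066)"
```

```text
tool_pos: [0.5322, 0.199, 0.0357]
wrist_force: [0.7, -1.5, -0.8]
tool_pos: [0.5315, 0.198, 0.0036]
wrist_force: [-0.4, -0.4, 0.2]
tool_pos: [0.5364, 0.1974, 0.0065]
wrist_force: [-0.6, 0.6, -0.5]
tool_pos: [0.5389, 0.196, 0.0066]
wrist_force: [-1.3, 0.6, -0.9]
grip_force: 0.7
tool_pos: [0.5405, 0.1951, 0.0064]
wrist_force: [-0.8, 0.8, -0.1]
grip_force: 0.9
t 5.78 yaw 1.064 tilt -1.0 pos [0.5405 0.1951 0.0064] go [-0.0005 -0.0169 -0.0286] turn -0.002 F [-0.8  0.8 -0.1] w 0.998
```

```bash
J="python3 jog.py"
$J '[[0,0.0055,-0.0055,0],[0,0.0045,-0.005,0],[0,0.005,-0.0045,0]]' |sed -n '2p;4p;6p'
python3 - <<'E'
from h import *
im=bot.read_camera("side"); b=cv2.resize(im[120:200,210:300],(450,400),interpolation=cv2.INTER_CUBIC); cv2.imwrite("pics/r2.png",b[:,:,::-1])
E
```

```text
tool_pos: [0.5546, 0.1876, 0.0221]
wrist_force: [-0.2, 0.5, 0.1]
grip_force: 0.1
```

View pics/r2.png

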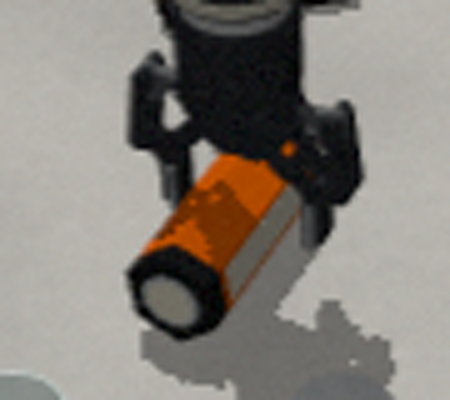

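It slid again, and the pad slipped up past the corner. Table friction is too low for side pushes. Pressing with shut fingers on the top flat near its far edge and dragging forward needs far less friction, so I'll do that. First I back off and re-measure the lantern.

```bash
J="python3 jog.py"
$J '[[0,-0.006,-0.02,0],[0,0,-0.05,0],[0,-0.05,-0.05,0],[0,-0.05,0,0],[0,-0.03,0,0]]' 0.0 |sed -n '2p'
$J '[[0,0,0,0]]'|sed -n '2p'
cat >> h.py <<'E'
def look(tag,save=None):
    out={}
    for n,x0,y0,W,H in(("top",150,170,120,100),("side",210,120,100,100)):
        im=bot.read_camera(n); h=cv2.cvtColor(im,cv2.COLOR_RGB2HSV); m=cv2.inRange(h,(4,190,50),(14,255,255))
        m[:y0]=0;m[y0+H:]=0;m[:,:x0]=0;m[:,x0+W:]=0
        k,l,s,c=cv2.connectedComponentsWithStats(m); i=1+np.argmax(s[1:,4]); pts=np.argwhere(l==i)[:,::-1].astype(np.float32)
        print(n,s[i],c[i].round(1),[np.round(q,1).tolist() for q in cv2.minAreaRect(pts)[1:2]],np.round(cv2.boxPoints(cv2.minAreaRect(pts)),1).tolist())
        out[n]=cv2.resize(im[y0:y0+H,x0:x0+W],(W*4,H*4),interpolation=cv2.INTER_CUBIC)
    o=np.zeros((400,800,3),np.uint8); o[:,:480]=out["top"]; o[:,480:]=out["side"][:,:320]; cv2.imwrite(f"pics/{tag}.png",o[:,:,::-1])
E
python3 -c "from h import *; look('l1')"
```

```text
tool_pos: [0.4386, 0.2522, 0.1379]
tool_pos: [0.4383, 0.2519, 0.1368]
top [180 209  50  40 804] [202.9 229.2] [[47.0, 20.4]] [[178.1999969482422, 224.8000030517578], [188.5, 207.1999969482422], [229.0, 231.0], [218.6999969482422, 248.60000610351562]]
side [239 146  28  33 295] [251.9 158.8] [[16.5, 33.2]] [[237.5, 171.3000030517578], [251.5, 141.1999969482422], [266.3999938964844, 148.10000610351562], [252.39999389648438, 178.1999969482422]]
```

View pics/l1.png

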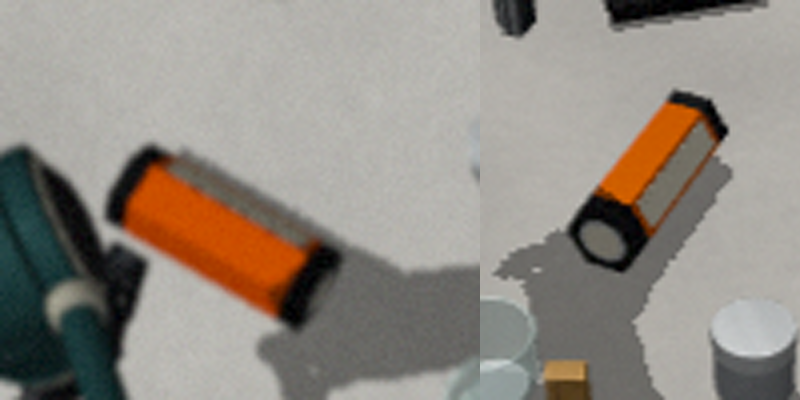

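The lantern is still in its starting roll state (window on the far upper side). Its silhouette centre is at top px (205.6,228.4) and side px (251.4,164.6).

```bash
python3 - <<'E'
from h import *
p,e=tri((205.6,228.4),(251.4,164.6)); print(p.round(4),e, plane("top",(205.6,228.4),.028).round(4), plane("side",(251.4,164.6),.028).round(4))
f=lambda x,y:(150+x/4-.5,170+y/4-.5)
for a,b in(((107,214),(297,330)),((152,146),(342,252))):
    v=plane("top",f(*a),.028)-plane("top",f(*b),.028); print(np.arctan2(v[1],v[0]))
q=plane("top",(205.6,228.4),.028)*.5+plane("side",(251.4,164.6),.028)*.5
d=np.array([np.sin(1.066),-np.cos(1.066)])
to(*(q[:2]+.02*d),.07,1.066)
E
```

```text
[0.5317 0.1984 0.0298] 0.0038110180807785295 [0.5339 0.1991 0.028 ] [0.5299 0.1999 0.028 ]
1.047882521134466
1.0817023130810295
t 7.05 yaw 1.065 tilt -1.0 pos [0.4403 0.2513 0.1366] go [-0.001   0.1251  0.0668] turn -0.001 F [ 0.8 -0.7 -0.6] w 0.002
```

```bash
J="python3 jog.py"
$J '[[0,0.062,0,0],[0,0.063,0,0],[0,0,0.035,0],[0,0,0.034,0],[0,0,0,0]]' |sed -n '2p;4p'
$J '[[0,0,0.005,0],[0,0,0.003,0],[0,0,0,0]]' |sed -n '2p;4p'
python3 -c "from h import *;to(.5319+.0175,.1995-.0097,.056,1.066)"
$J '[[0,0,0.0025,0],[0,0,0,0]]' |sed -n '2p;4p'
```

```text
tool_pos: [0.5468, 0.1886, 0.0632]
wrist_force: [-0.7, 0.4, 0.1]
tool_pos: [0.5492, 0.1908, 0.0595]
wrist_force: [-0.6, -0.7, -0.4]
t 8.05 yaw 1.064 tilt -1.0 pos [0.5492 0.1908 0.0595] go [-0.0008  0.0007  0.0035] turn -0.002 F [-0.6 -0.7 -0.4] w -0.002
tool_pos: [0.5485, 0.1906, 0.0561]
wrist_force: [0.5, 0.4, -0.1]
```

```bash
J="python3 jog.py"
$J '[[0,0,0.002,0],[0,0,0.002,0],[0,0,0,0]]' |sed -n '2p;4p'
$J '[[0,0.005,0,0],[0,0.005,0,0],[0,0.005,0,0]]' |sed -n '2p;4p'
python3 -c "from h import *;look('p1')"
```

```text
tool_pos: [0.5506, 0.1897, 0.0558]
wrist_force: [-4.7, -6.7, 19.4]
tool_pos: [0.5636, 0.1826, 0.0544]
wrist_force: [-0.5, -3.4, 5.8]
top [182 213  13  13 113] [187.4 219.4] [[11.8, 10.4]] [[179.3000030517578, 220.1999969482422], [185.60000610351562, 211.89999389648438], [195.0, 219.0], [188.8000030517578, 227.3000030517578]]
side [239 150  22  31 262] [251.3 163. ] [[19.5, 25.3]] [[239.0, 169.0], [253.3000030517578, 148.10000610351562], [269.29998779296875, 159.1999969482422], [255.0, 180.0]]
```

View pics/p1.png

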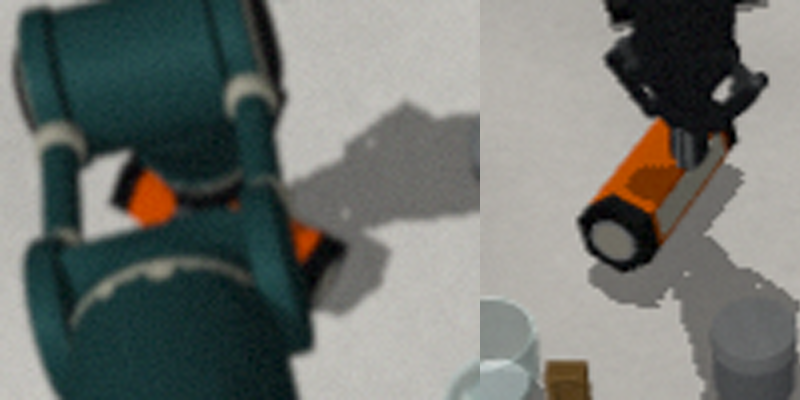

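The end cap looks about 15° rolled now and the finger is near the far edge. I'll continue forward and down along that edge's arc.

```bash
J="python3 jog.py"
$J '[[0,0.004,0.002,0],[0,0.004,0.003,0],[0,0.004,0.003,0]]' |sed -n '2p;4p'
$J '[[0,0.003,0.003,0],[0,0.002,0.003,0],[0,0,0,0]]' |sed -n '2p;4p'
python3 -c "from h import *;look('p2')"
```

```text
tool_pos: [0.5768, 0.1756, 0.0479]
wrist_force: [3.6, -9.7, 12.0]
tool_pos: [0.5811, 0.1747, 0.0408]
wrist_force: [4.5, -1.9, 4.6]
top [183 206  16  13 119] [190.5 213. ] [[11.8, 13.5]] [[182.6999969482422, 217.3000030517578], [189.3000030517578, 205.5], [199.60000610351562, 211.1999969482422], [193.10000610351562, 223.0]]
side [243 153  23  25 309] [255.7 164.8] [[17.4, 22.7]] [[242.89999389648438, 168.89999389648438], [256.1000061035156, 150.5], [270.29998779296875, 160.60000610351562], [257.1000061035156, 179.10000610351562]]
```

View pics/p2.png

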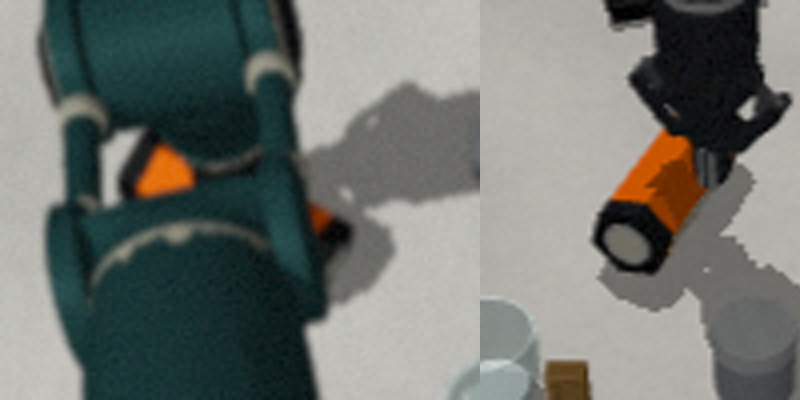

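The window is no longer visible from the side, so the first flat has rolled over. I'll lift off and measure the silhouette numerically (orange, black and blue masks).

```bash
J="python3 jog.py"
$J '[[0,0.006,-0.01,0],[0,0,-0.04,0],[0,-0.04,-0.05,0],[0,-0.06,0,0],[0,-0.06,0,0]]' |sed -n '2p'
$J '[[0,-0.03,0,0],[0,0,0,0]]' |sed -n '2p'
cat >> h.py <<'E'
def meas(save=None,win=None,edge=1):
    "silhouette of orange/black/blue: centre in both views, axis, blue pixels in top"
    C={}
    for n,(x0,y0,W,H) in (win or {"top":(165,165,90,90),"side":(225,130,70,70)}).items():
        im=bot.read_camera(n); h=cv2.cvtColor(im,cv2.COLOR_RGB2HSV)
        o=cv2.inRange(h,(3,170,40),(15,255,255)); k=cv2.inRange(h,(0,0,0),(179,255,55)); b=cv2.inRange(h,(100,90,20),(130,255,255))
        m=(o|k|b); R=np.zeros_like(m); R[y0:y0+H,x0:x0+W]=255; m&=R
        q,l,s,c=cv2.connectedComponentsWithStats(m,connectivity=8)
        i=max(range(1,q),key=lambda i:((l==i)&(o>0)).sum())
        hull=cv2.convexHull(np.argwhere(l==i)[:,::-1].astype(np.float32)); r=cv2.minAreaRect(hull); M=cv2.moments(hull)
        C[n]=(M["m10"]/M["m00"],M["m01"]/M["m00"])
        P=cv2.boxPoints(r); e=[P[1]-P[0],P[2]-P[1]]; e=max(e,key=np.linalg.norm)
        a=np.array(C[n]); v=plane(n,a+e/2,.028)-plane(n,a-e/2,.028); ang=np.arctan2(v[1],v[0])%np.pi
        print(n,"bbox",s[i],"c",a.round(1),"axis",round(ang,3),"len",round(np.linalg.norm(v),3),"orange",((o>0)&(l==i)).sum(),"blue",((b>0)&(l==i)).sum(),"bluec",np.argwhere((b>0)&(l==i))[:,::-1].mean(0).round(1) if ((b>0)&(l==i)).any() else None, "xy@28",plane(n,a,.028).round(4))
    p,e=tri(C["top"],C["side"]); print("tri",p.round(4),"miss",round(e,4)); return p
E
python3 -c "
from h import *
meas(); to(.58,.17,.07,1.066)"
```

```text
tool_pos: [0.4418, 0.2501, 0.1381]
tool_pos: [0.4144, 0.2644, 0.1368]
top bbox [ 182  199   58   44 1121] c [210.1 220.1] axis 1.084 len 0.167 orange 811 blue 69 bluec [205.4 227.1] xy@28 [0.5581 0.1876 0.028 ]
side bbox [241 145  38  45 741] c [259.3 167.2] axis 1.08 len 0.214 orange 524 blue 0 bluec None xy@28 [0.5543 0.1847 0.028 ]
tri [0.5564 0.1875 0.0263] miss 0.0041
t 10.97 yaw 1.065 tilt -1.0 pos [0.4168 0.2639 0.1371] go [-0.0031  0.1882  0.0672] turn -0.001 F [-0.  -0.2  0.5] w 0.001
```

```bash
J="python3 jog.py"
$J '[[0,0.06,0,0],[0,0.06,0,0],[0,0.06,0,0],[0,0,0.04,0],[0,0,0.03,0]]' |sed -n '2p;4p'
$J '[[0,0,0.004,0],[0,0,0,0]]' |sed -n '2p;4p'
python3 -c "from h import *;to(.5742,.1774,.056,1.075)"
```

```text
tool_pos: [0.5758, 0.1743, 0.0653]
wrist_force: [-0.5, -0.4, -1.1]
tool_pos: [0.5747, 0.1759, 0.063]
wrist_force: [0.5, 0.1, 0.3]
t 11.85 yaw 1.063 tilt -1.0 pos [0.5747 0.1759 0.063 ] go [ 0.001  -0.0011  0.007 ] turn -0.012 F [0.5 0.1 0.3] w 0.002
```

```bash
J="python3 jog.py"
$J '[[0,-0.001,0.006,0],[0,0,0.003,0],[0,0,0.002,0],[0,0,0,0]]' |sed -n '2p;4p'
$J '[[0,0.005,0,0],[0,0.005,0,0],[0,0.005,0,0]]' |sed -n '2p;4p'
$J '[[0,0.004,0.002,0],[0,0.004,0.003,0],[0,0.004,0.003,0]]' |sed -n '2p;4p'
$J '[[0,0.003,0.003,0],[0,0.002,0.003,0],[0,0,0,0]]' |sed -n '2p;4p'
python3 -c "from h import *; meas()"
```

```text
tool_pos: [0.5753, 0.1768, 0.0558]
wrist_force: [-3.0, -4.4, 13.6]
tool_pos: [0.588, 0.1699, 0.0543]
wrist_force: [0.1, -0.3, 2.9]
tool_pos: [0.6012, 0.1629, 0.0476]
wrist_force: [3.4, -6.9, 11.5]
tool_pos: [0.6057, 0.1612, 0.0409]
wrist_force: [5.4, -2.2, 5.0]
top bbox [ 170  165   73   90 3364] c [203.6 213.5] axis 0.051 len 0.258 orange 79 blue 22 bluec [210.8 211.9] xy@28 [0.5766 0.207  0.028 ]
side bbox [ 247  130   48   61 1346] c [268.9 156.8] axis 1.015 len 0.302 orange 225 blue 90 bluec [262.3 160.7] xy@28 [0.5878 0.2341 0.028 ]
tri [0.5796 0.2045 0.0494] miss 0.0139
```

The forces match the first roll, and blue is now visible from the side. I'll lift off, open the fingers, and measure.

```bash
J="python3 jog.py"
$J '[[0,0.006,-0.01,0],[0,0,-0.04,0],[0,-0.04,-0.05,0],[0,-0.06,0,0],[0,-0.06,0,0]]' 1.0|sed -n '2p'
$J '[[0,-0.04,0,0],[0,0,0,0]]' |sed -n '2p'
python3 -c "
from h import *
meas(); to(.58,.17,.1,1.075)"
```

```text
tool_pos: [0.466, 0.2365, 0.1377]
tool_pos: [0.4291, 0.2559, 0.1363]
top bbox [ 186  191   58   44 1077] c [214.6 212.2] axis 1.093 len 0.166 orange 642 blue 201 bluec [213.2 210.4] xy@28 [0.581  0.1757 0.028 ]
side bbox [248 147  39  46 677] c [267.  169.3] axis 1.074 len 0.215 orange 322 blue 129 bluec [267.3 161.6] xy@28 [0.5778 0.1723 0.028 ]
tri [0.5797 0.1757 0.0256] miss 0.0036
t 14.55 yaw 1.065 tilt -1.0 pos [0.4321 0.2553 0.1368] go [-0.003   0.1707  0.0369] turn -0.01 F [ 0.3  0.2 -0.4] w 0.996
```

```bash
J="python3 jog.py"; python3 -c "
from h import *
p,e=tri((213.2,210.4),(267.3,161.6)); print('solar',p,e)
to((p[0]+.5797)/2,(p[1]+.1747)/2,.006,1.08)"
```

```text
solar [0.58011289 0.17594195 0.05594786] 0.0011430784121256488
t 14.55 yaw 1.065 tilt -1.0 pos [0.4321 0.2553 0.1368] go [0.0016 0.1681 0.1309] turn -0.015 F [ 0.3  0.2 -0.4] w 0.996
```

The solar flat centre triangulates to 56 mm high, directly over the lantern's centre, so the panel faces up. Now I grasp it.

```bash
J="python3 jog.py"
$J '[[0.001,0.056,0,-0.015],[0,0.056,0,0],[0,0.056,0.01,0],[0,0,0.05,0],[0,0,0,0]]' |sed -n '2p;4p'
python3 -c "from h import *;to(.5799,.1753,.006,1.08)"
$J '[[0,0,0.035,0],[0,0,0.03,0],[0,0,0,0]]' |sed -n '2p;4p'
python3 -c "from h import *;to(.5799,.1753,.006,1.08)"
```

```text
tool_pos: [0.5775, 0.1733, 0.0717]
wrist_force: [-0.6, -1.5, 0.3]
t 15.18 yaw 1.076 tilt -0.9999 pos [0.5775 0.1733 0.0717] go [0.0034 0.0016 0.0657] turn -0.004 F [-0.6 -1.5  0.3] w 0.996
tool_pos: [0.5785, 0.1754, 0.0104]
wrist_force: [-0.6, -0.0, -0.4]
t 15.55 yaw 1.079 tilt -1.0 pos [0.5785 0.1754 0.0104] go [0.0006 0.0013 0.0044] turn -0.001 F [-0.6 -0.  -0.4] w 0.997
```

```bash
J="python3 jog.py"
$J '[[0,0.001,0.004,0],[0,0,0,0],[0,0,0,0],[0,0,0,0]]' 0.6 25
$J '[[0,0,0,0],[0,0,0,0],[0,0,0,0]]' 0.0 25
$J '[[0,0,-0.01,0],[0,0,-0.01,0],[0,0,0,0]]'
python3 -c "from h import *;to(.5799,.1753,.006,1.08)"
```

```text
time: 16.05
tool_pos: [0.5826, 0.1761, 0.0097]
tcp_rot: [2.695, 1.613, 0.005]
wrist_force: [-1.6, 1.3, 5.9]
width: 0.74
grip_force: 28.2
time: 16.42
tool_pos: [0.5826, 0.176, 0.0097]
tcp_rot: [2.695, 1.613, 0.005]
wrist_force: [-2.0, 0.8, 6.6]
width: 0.742
grip_force: 28.2
time: 16.8
tool_pos: [0.5823, 0.1756, 0.0289]
tcp_rot: [2.695, 1.613, 0.004]
wrist_force: [0.8, -0.2, -3.5]
width: 0.739
grip_force: 28.8
t 16.8 yaw 1.079 tilt -1.0 pos [0.5823 0.1756 0.0289] go [-0.0014 -0.002   0.0229] turn -0.001 F [ 0.8 -0.2 -3.5] w 0.739
```

```bash
J="python3 jog.py"
$J '[[0,0,-0.04,-0.097],[0,0,-0.04,-0.097],[0,0,-0.04,-0.097],[0,0,0,-0.096],[0,0,0,0]]' |sed -n '2p;4p;6p'
python3 -c "
from h import *
to(.565,-.247,.15,1.466)
c=np.array([.550,-.2455])"
```

```text
tool_pos: [0.5812, 0.1754, 0.1478]
wrist_force: [-0.6, -0.0, -2.6]
grip_force: 29.8
t 17.43 yaw 1.465 tilt -1.0 pos [0.5812 0.1754 0.1478] go [-0.4217  0.0287 -0.0022] turn -0.001 F [-0.6 -0.  -2.6] w 0.738
```

```bash
J="python3 jog.py"
$J '[[-0.03,0.002,0,0],[-0.05,0.004,0,0],[-0.05,0.004,0,0],[-0.05,0.003,0,0],[-0.05,0.003,0,0]]' |sed -n '2p;4p;6p'
$J '[[-0.05,0.003,0,0],[-0.05,0.003,0,0],[-0.05,0.003,0,0],[-0.03,0.003,0,0],[-0.012,0,0,0]]' |sed -n '2p;4p;6p'
$J '[[0,0,0,0]]' |sed -n '2p;4p;6p'
python3 - <<'E'
from h import *
to(.565,-.247,.03,1.466)
t=bot.read_camera("top");s=bot.read_camera("side")
o=np.zeros((480,800,3),np.uint8);o[:480,:400]=cv2.resize(t[165:285,315:415],(400,480),interpolation=cv2.INTER_CUBIC);o[:480,400:]=cv2.resize(s[200:344,200:320],(400,480),interpolation=cv2.INTER_CUBIC)
cv2.imwrite("pics/c1.png",o[:,:,::-1])
E
```

```text
tool_pos: [0.5717, -0.0563, 0.146]
wrist_force: [0.4, 0.3, -2.7]
grip_force: 29.8
tool_pos: [0.5637, -0.2486, 0.146]
wrist_force: [-0.2, 1.1, -3.7]
grip_force: 29.8
tool_pos: [0.5641, -0.247, 0.1465]
wrist_force: [-0.6, 0.7, -3.2]
grip_force: 29.8
t 18.8 yaw 1.464 tilt -1.0 pos [ 0.5641 -0.247   0.1465] go [-0.      0.0012  0.1164] turn -0.002 F [-0.6  0.7 -3.2] w 0.739
```

View pics/c1.png

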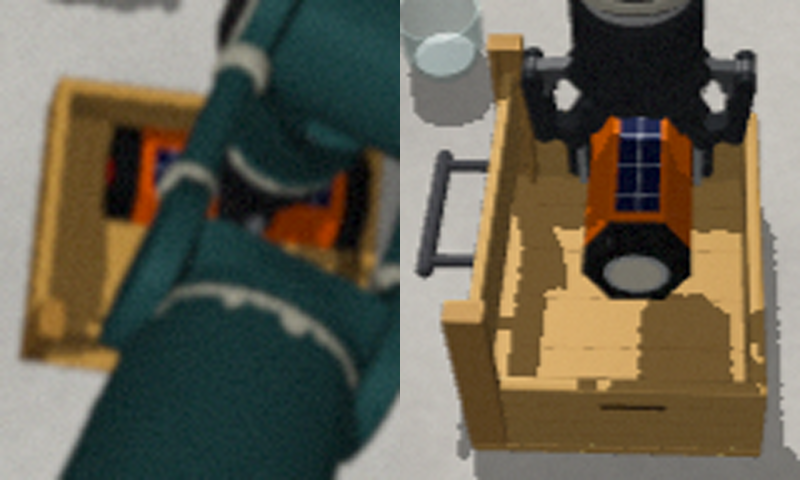

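The crop shows the panel up and the lantern level over the caddy. Its ends are at about (341,209) and (407,216) in the top view. I'll check where those fall in the caddy frame before lowering.

```bash
python3 - <<'E'
from h import *
c=np.array([.550,-.2455]);a=-.105;R=np.array([[np.cos(a),-np.sin(a)],[np.sin(a),np.cos(a)]])
for p in((315+105/4,165+172/4),(315+368/4,165+205/4)):
    w=plane("top",p,.165)[:2]; print(w.round(4),(R.T@(w-c)).round(4))
E
```

```text
[ 0.5719 -0.1669] [0.0135 0.0804]
[ 0.5537 -0.3342] [ 0.0129 -0.0879]
```

It is centred at caddy (0.013, -0.004) with a yaw error near zero, so I lower it.

```bash
J="python3 jog.py"
$J '[[0,0,0.03,0],[0,0,0.03,0],[0,0,0.03,0],[0,0,0.02,0],[0,0,0,0]]' |sed -n '2p;4p;6p'
$J '[[0,0,0.006,0],[0,0,0.004,0],[0,0,0.003,0],[0,0,0.002,0],[0,0,0,0]]' |sed -n '2p;4p;6p'
python3 -c "from h import *;to(.565,-.247,.02,1.466)"
```

```text
tool_pos: [0.5634, -0.2454, 0.0356]
wrist_force: [-0.3, 0.4, -3.3]
grip_force: 29.8
tool_pos: [0.5648, -0.2472, 0.0225]
wrist_force: [-0.5, -0.3, -3.1]
grip_force: 29.8
t 20.15 yaw 1.466 tilt -1.0 pos [ 0.5648 -0.2472  0.0225] go [0.0002 0.0002 0.0025] turn -0.0 F [-0.5 -0.3 -3.1] w 0.738
```

```bash
J="python3 jog.py"
$J '[[0,0,0.002,0],[0,0,0.001,0],[0,0,0,0]]' |sed -n '2p;4p;6p'
$J '[[0,0,0.001,0],[0,0,0,0]]' |sed -n '2p;4p;6p'
```

```text
tool_pos: [0.5649, -0.2472, 0.0198]
wrist_force: [-0.5, 0.4, -0.2]
grip_force: 30.0
tool_pos: [0.5649, -0.2472, 0.0198]
wrist_force: [-3.5, 1.6, 4.7]
grip_force: 30.5
```

```bash
J="python3 jog.py"
$J '[[0,0,-0.001,0],[0,0,0,0],[0,0,0,0]]' 0.85 |sed -n '2p;4p;5p;6p'
$J '[[0,0,0,0],[0,0,0,0]]' 1.0 |sed -n '5p;6p'
$J '[[0,0,-0.02,0],[0,0,-0.04,0],[0,0,-0.05,0],[0,0,-0.05,0],[0,0,-0.02,0]]' |sed -n '2p;4p;6p'
$J '[[0,-0.045,0,0],[0,-0.045,0,0],[0,-0.045,0,0],[0,0,0,0]]' 0.0 |sed -n '2p;4p;6p'
python3 -c "from h import *;to(.429,-.2337,.13,1.466)"
```

```text
tool_pos: [0.5651, -0.2473, 0.0196]
wrist_force: [-0.1, 0.2, 0.3]
width: 0.848
grip_force: 0.0
width: 0.996
grip_force: 0.0
tool_pos: [0.5678, -0.2484, 0.2056]
wrist_force: [-0.5, 0.2, -0.7]
grip_force: 0.0
tool_pos: [0.4278, -0.2322, 0.1988]
wrist_force: [1.3, 0.8, 0.6]
grip_force: 0.0
t 22.52 yaw 1.464 tilt -1.0 pos [ 0.4278 -0.2322  0.1988] go [-0.0014  0.0015  0.0688] turn -0.002 F [1.3 0.8 0.6] w 0.145
```

```bash
J="python3 jog.py"
$J '[[0,-0.002,0.035,0],[0,0,0.035,0],[0,0,0.01,0],[0,0,0.01,0],[0,0,0,0]]' |sed -n '2p;4p;6p'
$J '[[0,0,0.01,0],[0,0,0.01,0],[0,0,0.01,0]]' |sed -n '2p;4p;6p'
$J '[[0,0,0.01,0],[0,0,0.005,0],[0,0,0.004,0],[0,0,0,0]]' |sed -n '2p;4p;6p'
```

```text
tool_pos: [0.4294, -0.2331, 0.1099]
wrist_force: [0.4, 0.6, 0.5]
grip_force: 0.0
tool_pos: [0.4301, -0.2337, 0.0799]
wrist_force: [2.6, -1.9, 2.7]
grip_force: 1.6
tool_pos: [0.4293, -0.2332, 0.0666]
wrist_force: [-14.2, 9.3, 48.6]
grip_force: 24.8
```

The force rose sharply at z = 0.067, which matches the shut handle. I'll retract and verify.

```bash
J="python3 jog.py"
$J '[[0,0,-0.02,0],[0,0,-0.05,0],[0,-0.02,-0.05,0],[0,0,-0.05,0],[0,0,0,0]]' |sed -n '2p;4p'
$J '[[-0.06,0,0,0],[-0.06,0,0,0],[-0.06,0,0,0],[-0.06,0,0,0],[0,0,0,0]]' |sed -n '2p;4p'
python3 - <<'E'
from h import *
c=np.array([.550,-.2455]);a=-.105;R=np.array([[np.cos(a),-np.sin(a)],[np.sin(a),np.cos(a)]])
B={};Hd={}
for n,(x0,y0,W,H) in {"top":(325,180,90,80),"side":(225,215,90,120)}.items():
    im=bot.read_camera(n); h=cv2.cvtColor(im,cv2.COLOR_RGB2HSV); m=cv2.inRange(h,(100,90,15),(130,255,255)); R0=np.zeros_like(m);R0[y0:y0+H,x0:x0+W]=255;m&=R0
    p=np.argwhere(m)[:,::-1]; B[n]=np.median(p,0); print(n,len(p),p.min(0),p.max(0),B[n])
    B[n]=(p.min(0)+p.max(0))/2
    x0,y0,W,H={"top":(335,245,60,45),"side":(195,235,25,70)}[n]
    k=cv2.inRange(h,(0,0,0),(179,255,75)); k2=np.zeros_like(k); k2[y0:y0+H,x0:x0+W]=k[y0:y0+H,x0:x0+W]
    q=np.argwhere(k2)[:,::-1]; print("dark",n,len(q),q.min(0) if len(q) else 0,q.max(0) if len(q) else 0)
    cv2.imwrite(f"pics/{n}_end.png",im[:,:,::-1])
p,e=tri(B["top"],B["side"]); print("solar",p.round(4),e,(R.T@(p[:2]-c)).round(4))
K,E=cam("side")
for L in(0,.01,.05):
    w=np.r_[c+R@np.array([-.1225,0]),.062+L]; v=E[:3,:3].T@(w-E[:3,3]); print("handle mid px if lift",L,(K@v/v[2])[:2].round(1))
print(bot.read_state()["tool_pos"])
E
```

```text
tool_pos: [0.4102, -0.2318, 0.2343]
wrist_force: [-0.2, -0.6, -0.2]
tool_pos: [0.3815, -0.4717, 0.2269]
wrist_force: [-0.3, 0.8, -0.6]
top 220 [340 213] [392 225] [366. 218.]
dark top 170 [335 252] [384 271]
side 281 [262 254] [284 312] [274. 278.]
dark side 74 [209 259] [219 294]
solar [ 0.5656 -0.2519  0.0429] 0.0028798280571577777 [ 0.0162 -0.0047]
handle mid px if lift 0 [213.3 275.6]
handle mid px if lift 0.01 [212.8 273.1]
handle mid px if lift 0.05 [210.5 262.8]
[ 0.38232847 -0.46827489  0.22754411]
```

```bash
python3 - <<'E'
from h import *
B={}
for n,(x0,y0,W,H) in {"top":(325,195,90,50),"side":(240,225,70,90)}.items():
    im=cv2.imread(f"pics/{n}_end.png"); b=im.astype(int); m=((b[:,:,0]>b[:,:,2]+15)&(b[:,:,0]>35)).astype(np.uint8)
    R0=np.zeros_like(m);R0[y0:y0+H,x0:x0+W]=1;m=cv2.morphologyEx(m&R0,cv2.MORPH_CLOSE,np.ones((5,5)))
    k,l,s,c=cv2.connectedComponentsWithStats(m); i=1+np.argmax(s[1:,4]); pts=np.argwhere(l==i)[:,::-1].astype(np.float32)
    B[n]=c[i]; r=cv2.minAreaRect(pts); print(n,s[i],c[i].round(1),np.round(r[1],1),round(r[2],1),len(s))
    B[n]=r[0]
p,e=tri(B["top"],B["side"]); print(p.round(4),round(e,4))
for n in B: 
    w=plane(n,B[n],.066)[:2]-np.array([.55,-.2455]); print(n,w[0]*.9945-w[1]*.105,w[0]*.105+w[1]*.9945)
E
```

```text
top [348 213  38  11 220] [366.5 217.9] [37.7  6. ] 7.1 2
side [268 257  11  41 407] [273. 277.] [ 9.8 40.4] 2.4 2
[ 0.5652 -0.2494  0.0636] 0.0014
top 0.0157163264807219 -0.001770852935167785
side 0.01496916923453258 -0.004145838732080824
```

The solar flat reads 64 mm high (66 expected), at caddy (0.015, -0.003). The handle is at its shut position and the arm is clear, so I hand in the job.

```bash
python3 -c "
from workcell import bot
print(bot.finish_job(), bot.read_state()['time'])"
```

```text
the job is handed in; nothing more can be done
the job is handed in; nothing more can be done
```

The lantern is on the caddy floor with its solar panel up, the door measures fully down, and I handed the job in after about 26 s of the 64 s; no verdict was shown, and I kept clear of the bystanders but did not re-measure them.

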